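# Roll the oil bottle spout-up and clip it into its tasting cradle

## Task

The oil bottle lying on the tasting counter has its bent spout turned down, where it would drip. Roll the bottle along the counter, not lifting it before the spout is up, until the spout points straight up; then lay it in the wooden cradle and press it fully home, so that the sprung clip snaps shut over its neck with the spout still pointing up, and let go. Leave the other tableware where it is.

Things in the scene. Friction and masses are not known exactly. Their poses are not given: they have to be found in the camera images.
- bottle: white ceramic oil bottle lying on its side, about 0.36 kg. Origin on its axis, 29 mm above the counter; x runs along the axis to the neck. Cylinder of 58 mm diameter from x = -66 to +50 mm, tapering shoulder to +65, neck of 26 mm diameter to +105 mm. Its own y and z are arbitrary and turn as it rolls (see pourer for where the spout points).
- pourer: cork and bent steel spout stuck immovably in the neck; same origin and x axis as the bottle; its z axis is where the bent spout points, square to the bottle's axis. Spout from x = +112 mm to its tip at x = +132, z = +26 mm (inside the rolling radius). A brown paper label 70 mm long, wrapping 85 degrees of the body, is centred on the same side as the spout.
- neck (a point): point on the bottle's axis in the middle of the neck, 85 mm from the bottle's origin, where the clip must grip
- cradle: fixed wooden cradle, base 190 x 96 x 8 mm (x = -77 to +113). Origin on the counter under the seated bottle's origin; x points to the clip end, where the neck goes. Two 12 mm thick 90-degree V saddles at x = -52 and +36 mm (76 mm clear between them for fingers), 76 mm wide, 44 mm high. The seated bottle's axis is level, along x, 56 mm up, its origin at x = y = 0.
- clip (a point): place of neck when home: x = 85, y = 0, z = 56 mm in the cradle's frame. Clip: two upright sprung steel jaws 14 mm wide along x, 73 mm high, 16 mm gap between their rounded heads (69 mm up). The neck pushed down between them (first touch with its axis 81 mm up, about 10 N on the neck) forces them apart; they snap together above it.
- jaw_left (a joint): sprung clip jaw on the cradle's +y side: 0 = closed, grows as it is pushed outward (about 0.09 rad while the neck passes)
- jaw_right (a joint): sprung clip jaw on the cradle's -y side: 0 = closed, grows as it is pushed outward
- cups: bystander: stack of white tasting cups, 66 mm wide, 104 mm high, origin under its centre
- dish: bystander: white bowl, 130 mm wide, 35 mm high, origin under its centre
- sample: bystander: amber sample jar, 60 mm wide, 100 mm high, origin under its centre
There are look-alikes about, which are no part of the job. What is shaped like the bottle but green is not meant.

How it is judged:
By the outcome, as a careful person would: the job done as asked, in the order asked, and still so for the second after the job is handed in, with the robot touching nothing.
It also fails if it takes over 50 s, if anything falls off the work surface, if the arm or the gripper's body presses on something with over 40 N, if the wrist force passes 120 N, or if a joint passes its speed limit or range.

## Robot

A 6-joint arm with a two-finger parallel gripper is mounted at the origin on the work surface. World frame = base frame: x ahead of the robot, y to its left, z up, the work surface at z = 0. Lengths are in m, angles in rad, forces in N, time in s.
With the tool pointing down it reaches from about 0.275 to 0.85 m from the base axis. Payload 19 kg.
Tool frame: the origin (TCP) lies on the centre line of the jaws, within the pads' length; the fingertips stand 14 mm ahead of it and the grasp point (between the pads) lies 5 mm behind it; z points along the fingers, y is the line along which they close (so a half turn about z gives the same grasp; the last joint's range is limited). The gripper opens to 85 mm and grips with 20 to 120 N. Pads are 22 mm wide; open, the fingers measure 114 mm over their backs; the gripper's body (76 mm by 85 mm) begins 54 mm behind the grasp point. The pads swing forward as they close: fully open they stand 13 mm farther back than shut.
Start: joints at [-1.266, 0.15, 1.437, -0, 1.554, -0.134], TCP at [0.244, -0.521, 0.245] pointing down, gripper open.
Joint ranges: [-2.8, 2.8], [-0.68, 2.1], [0.12, 2.68], [-1.39, 4.53], [0.16, 2.79], [-2.81, 2.81]. Speed limits (rad/s): [1.89, 1.89, 2.22, 3.01, 3.01, 3.01].

## Interface

Orientations are given as a rotation vector (axis times angle).
In Python, from plant import env, optics gives the robot as it stands.
- The arm moves only by the shell command python3 -m jog 'ROWS'. ROWS is JSON, a list of rows, each a list of 3 entries, a list of its own where there are three numbers: the finger opening in cm, from 0 to 8.54, then the shift along the world's x, y, z in cm, then the turn about the world's z in rad. In form: [[claw, [x, y, z], spin], ...]. A call has 1 to 8 rows; each row is the pose to reach, as a shift and turn from the pose commanded when the call began; what a row does not reach only later rows make up. A row lasts 1/8 s, in which the tool goes at most 62.5 mm and 10.7 degrees, less where a joint would pass 70% of its speed; a pose out of reach is approached as far as the arm can. A call with a gripper value outside its range is refused whole. The fingers move at their own pace and stop on an object; the grip force is fixed at half the most. Time passes only in rows, so rows that repeat a pose let the fingers close. It gives the time, the measured TCP pose, the force, the opening and the grip force at its end, in the units of the state.
- env.get_state(): the state, without advancing time (a new reading comes with each control period).
- optics.capture(name): name is "scene" or "top"; returns a dict with "frame" (384x512x3 uint8, red, green, blue), "range_z" (384x512 float32, m along the optical axis (not along the pixel's ray), 0 where there is no reading), "fx", "fy", "cx", "cy" (pixels), "pose" (4x4, takes a point from camera to world coordinates). Camera axes: x right, y down, z forward; pixel columns grow to the right and rows downward; lengths in m; the calibration is good to about 2 mm. A picture is of the moment at which its call begins.
- env.finish_job(): hands the job in; it is judged then, once.
The state is a dict: "t": time; "q": joint angles; "dq": joint speeds; "joint_efforts": joint torques, N m; "position": TCP position; "tcp_rot": TCP orientation; "force": force on the tool from outside, world axes, zero at the start; "moment": the same for the moment, N m; "gripper_width": finger opening in m; "gripper_force": force on a finger pad.
Only numpy, scipy, OpenCV 4.12 (cv2) and the standard library are available. Lean on these libraries where they do the work, as an engineer would, in place of code of your own. Each camera call takes 0.05 s, during which the arm holds its last target. There are 200 camera calls.

## Working session

There is one attempt and no reset: what is moved stays moved. The work goes in short steps, Python scripts to look and compute and a shell command to move; the robot and the scene stay as the last step left them, time stands still between calls to the robot, and variables do not carry over. Pictures are saved under pics/ and viewed, at most 10 in all, crops included, and the job is handed in when it is done.

```bash
mkdir -p pics; ls; cat > h.py <<'E'
import numpy as np, cv2
from plant import env, optics
def cap(n):
    c=optics.capture(n); r=c["range_z"]; v,u=np.mgrid[:384,:512]
    P=np.stack([(u-c["cx"])/c["fx"]*r,(v-c["cy"])/c["fy"]*r,r],-1)
    c["W"]=P@c["pose"][:3,:3].T+c["pose"][:3,3]; c["W"][r==0]=np.nan
    return c
def save(c,f,box=None,s=1):
    im=c["frame"][:,:,::-1]
    if box: im=im[box[1]:box[3],box[0]:box[2]]
    cv2.imwrite("pics/"+f,cv2.resize(im,None,fx=s,fy=s,interpolation=cv2.INTER_CUBIC))
E
python3 - <<'E'
from h import *
a=cap("top");b=cap("scene")
np.savez("c0.npz",a=a["W"],b=b["W"],fa=a["frame"],fb=b["frame"])
im=np.hstack([a["frame"],b["frame"]])[:,:,::-1]
cv2.imwrite("pics/a.png",np.vstack([a["frame"],b["frame"]])[:,:,::-1][:, :] if 0 else cv2.resize(im,(800,300)))
save(a,"top.png",None,1.5)
for c in(a,b):print(c["pose"].round(3).tolist(),c["fx"])
s=env.get_state();print(s)
E
```

```text
pics
[[0.012, -0.985, 0.173, 0.393], [-1.0, -0.014, -0.014, -0.059], [0.016, -0.173, -0.985, 1.08], [0.0, 0.0, 0.0, 1.0]] 446.2878976442091
[[0.218, 0.799, -0.56, 1.102], [0.976, -0.188, 0.111, -0.163], [-0.016, -0.571, -0.821, 0.87], [0.0, 0.0, 0.0, 1.0]] 461.3539567903431
{'t': 0.1, 'q': array([-1.26601881e+00,  1.50920969e-01,  1.43791999e+00, -2.19397659e-05,
        1.55379124e+00, -1.34018740e-01]), 'dq': array([ 0.00087753, -0.00161998, -0.00096295,  0.00081595,  0.00032738,
        0.00122466]), 'joint_efforts': array([ 4.66383499e-03, -7.14379549e+01, -5.71794856e+01, -1.86407510e-04,
        7.05033919e-03,  2.89269860e-05]), 'position': array([ 0.24419682, -0.52035783,  0.24476777]), 'tcp_rot': array([-3.06527511e+00, -6.83518764e-01,  1.73521947e-04]), 'force': array([-0.13080618, -0.1820441 ,  0.81590853]), 'moment': array([ 0.03084741, -0.0021891 , -0.04147428]), 'gripper_force': 0.0, 'gripper_width': 0.08556986991220587}
```

View pics/top.png

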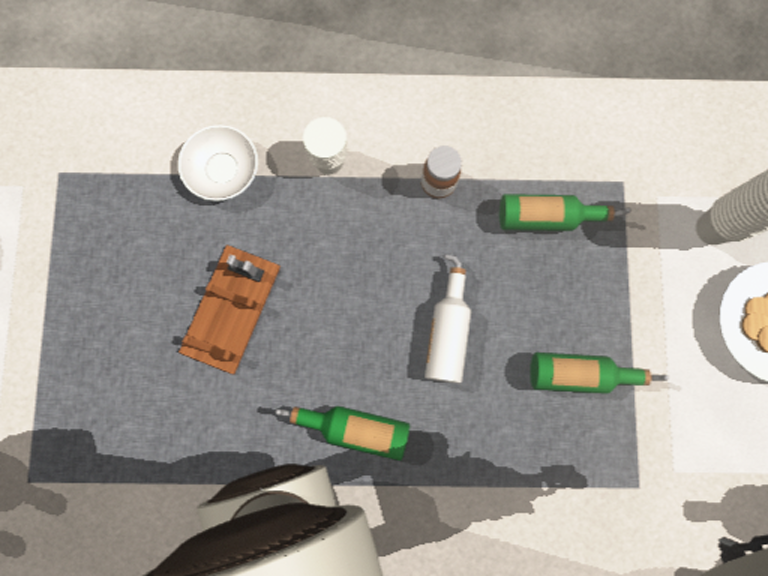

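View pics/a.png

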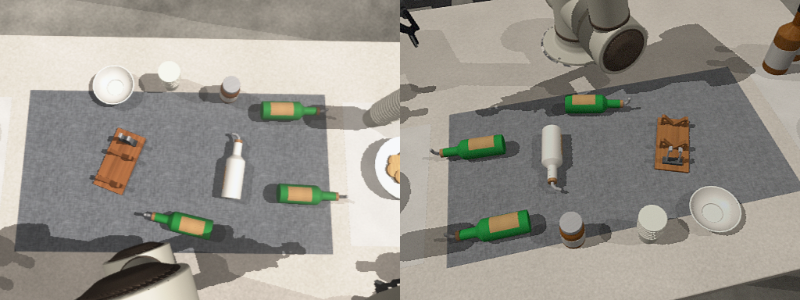

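The top view shows candidates: white bottle at (450,330) with the spout at (450,260) pointing left; green look-alikes at (540,212), (575,373), (368,433). The white one is the target. The cradle is at (230,310) with its clip at (243,266). Next: measurement and one close crop.

```bash
python3 - <<'E'
from h import *
d=np.load("c0.npz")
def show(n,k):
    W=d[k];f=d["f"+k].astype(int)
    return W,f
W,f=show(0,"a")
# bottle: white & in region
m=np.zeros((384,512),bool); m[160:262,270:325]=1
white=(f.min(-1)>120)&m&(W[...,2]>.008)
P=W[white]; print(len(P),np.nanmin(P,0),np.nanmax(P,0))
from scipy.optimize import least_squares
for k in "ab":
    W,f=show(0,k); 
    m=(W[...,0]>.22)&(W[...,0]<.55)&(W[...,1]>-.25)&(W[...,1]<-.02)&(W[...,2]>.012)&(W[...,2]<.075)
    col=(f.max(-1)-f.min(-1)<40)&(f.min(-1)>110)
    P=W[m&col]; 
    c=P[:,:2].mean(0); u=np.linalg.svd(P[:,:2]-c,full_matrices=False)[2][0]; u*=np.sign(u[0])
    s=(P[:,:2]-c)@u
    Q=P[(s<.03)]
    def res(p):
        n=np.array([-np.sin(p[0]),np.cos(p[0])]); return np.hypot((Q[:,:2]-c)@n-p[1],Q[:,2]-p[2])-.029
    r=least_squares(res,[np.arctan2(u[1],u[0]),0,.029],loss='soft_l1',f_scale=.002)
    th=r.x[0];u=np.array([np.cos(th),np.sin(th)]);n=np.array([-u[1],u[0]])
    s=(P[:,:2]-c)@u; base=np.percentile(s,0.3)
    o=c+n*r.x[1]+u*(base+.066)
    print(k,"yaw",th,"origin",o,"axis z",r.x[2],len(P),s.min(),base,s.max())
    # spout
    A=W[m|((W[...,2]>.004)&(W[...,2]<.08))]; a=(A[:,:2]-o)@u; l=(A[:,:2]-o)@n
    q=(a>.108)&(a<.14)&(abs(l)<.04)&(A[:,2]>.004)
    for i in np.argsort(a[q])[::4]: print((a[q][i]*1e3).round(),(l[q][i]*1e3).round(),(A[q][i,2]*1e3).round())
W=d["a"];im=d["fa"][:,:,::-1]
cv2.imwrite("pics/crop.png",np.hstack([cv2.resize(im[155:265,260:340],(400,550)),cv2.resize(im[155:255,110:195],(400,550))]))
E
```

```text
1445 [ 0.42141437 -0.20458134  0.02368761] [ 0.62606031 -0.13751189  0.06185046]
a yaw -0.13916744887849902 origin [ 0.48878525 -0.17230884] axis z 0.028945208750038608 1247 -0.06029507434822361 -0.060182373938969615 0.06814283381860832
108.0 -10.0 37.0
110.0 11.0 37.0
111.0 -0.0 41.0
111.0 -5.0 41.0
112.0 7.0 39.0
113.0 9.0 35.0
115.0 14.0 5.0
117.0 34.0 6.0
119.0 0.0 35.0
120.0 -2.0 32.0
122.0 5.0 31.0
123.0 7.0 25.0
124.0 3.0 33.0
126.0 -35.0 5.0
127.0 6.0 30.0
127.0 1.0 30.0
128.0 18.0 25.0
129.0 21.0 31.0
130.0 18.0 28.0
132.0 11.0 27.0
133.0 21.0 26.0
133.0 14.0 28.0
136.0 19.0 25.0
b yaw -0.13880195630083242 origin [ 0.4863946  -0.17504888] axis z 0.03022086300269812 1238 -0.07261544990861765 -0.07041443713923458 0.06149725908756206
108.0 11.0 36.0
108.0 -31.0 5.0
110.0 -5.0 42.0
110.0 9.0 36.0
111.0 -10.0 39.0
111.0 -1.0 43.0
111.0 5.0 21.0
112.0 5.0 42.0
112.0 -6.0 20.0
112.0 3.0 39.0
112.0 -16.0 4.0
112.0 -1.0 41.0
112.0 6.0 35.0
112.0 -11.0 34.0
113.0 1.0 45.0
113.0 9.0 23.0
113.0 0.0 38.0
114.0 -5.0 31.0
114.0 -19.0 4.0
115.0 -36.0 4.0
116.0 -6.0 5.0
118.0 -2.0 34.0
119.0 -31.0 5.0
120.0 -2.0 33.0
121.0 26.0 5.0
122.0 -2.0 33.0
123.0 -3.0 31.0
124.0 -0.0 31.0
125.0 37.0 6.0
126.0 12.0 28.0
127.0 5.0 6.0
128.0 2.0 33.0
128.0 1.0 31.0
129.0 6.0 30.0
129.0 -8.0 7.0
130.0 12.0 31.0
130.0 10.0 33.0
131.0 8.0 33.0
131.0 11.0 4.0
132.0 15.0 26.0
132.0 22.0 26.0
133.0 12.0 28.0
133.0 23.0 23.0
134.0 8.0 32.0
135.0 19.0 23.0
136.0 21.0 24.0
```

View pics/crop.png

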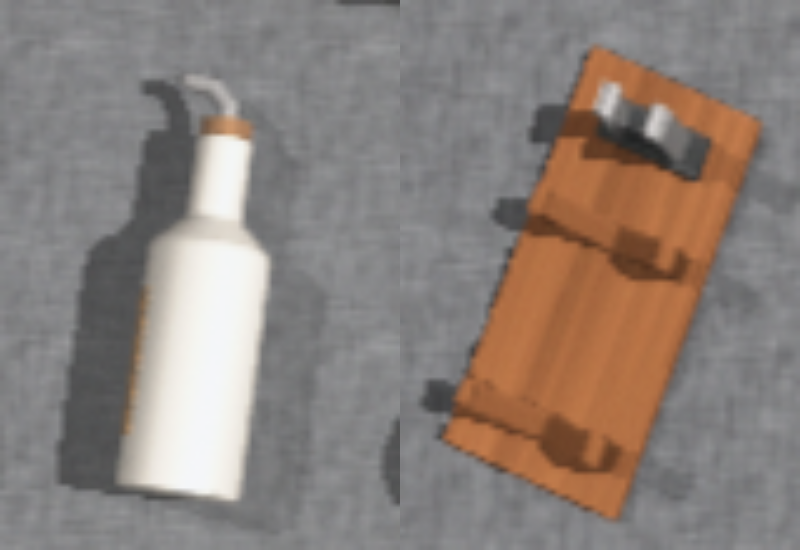

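The crop shows the all-white bottle, its label just visible on the left edge. The steel spout points left (+y) and slightly down. Cradle clip is at its upper end. The spout is about 100° from up, so the bottle has to roll roughly 50 mm toward −y. Next I measure the cradle and the nearby clutter.

```bash
cat > cr.py <<'E'
from h import *
from scipy.optimize import least_squares
def cradle(W,f):
    m=(W[...,0]>.35)&(W[...,0]<.68)&(W[...,1]>.05)&(W[...,1]<.32)&(W[...,2]>.003)&(W[...,2]<.06)
    br=(f[...,0]>f[...,2]+35)&m
    P=W[br];B=P[P[:,2]<.016][:,:2]
    (cx,cy),(w,h),an=cv2.minAreaRect((B*1000).astype(np.float32))
    th=np.deg2rad(an+(90 if h>w else 0)); 
    u=np.array([np.cos(th),np.sin(th)]); 
    if u[0]<0:u=-u
    n=np.array([-u[1],u[0]])
    o=np.array([cx,cy])/1e3-.018*u
    g=m&(f.max(-1)-f.min(-1)<30)&(W[...,2]>.03)
    J=W[m&(W[...,2]>.035)]; s=(J[:,:2]-o)@u;l=(J[:,:2]-o)@n
    M=W[(W[...,2]>.058)&(W[...,2]<.08)&(W[...,0]>.35)&(W[...,0]<.68)&(W[...,1]>.05)&(W[...,1]<.32)];C=M[:,:2]-o
    print("cradle yaw",np.arctan2(u[1],u[0]),"o",o,"size",w,h,"n",len(B))
    print(" saddles s",[ (np.median(s[q]).round(4),len(s[q]),np.median(l[q]).round(4)) for q in ((s<0),(s>0)&(s<.06),s>.06)]," clip s,l",[( (C@u)[a].mean().round(4),(C@n)[a].mean().round(4),a.sum()) for a in ((C@n>0),(C@n<0))])
    return o,u
E
python3 - <<'E'
from cr import *
d=np.load("c0.npz")
for k in "ab":
    W,f=d[k],d["f"+k].astype(int); cradle(W,f)
    g=(f[...,1]>f[...,0]+40)&(W[...,2]>.005)&(W[...,1]<-.2)&(W[...,0]<.5); P=W[g]
    if len(P): print("green",np.percentile(P,[0,1,99,100],axis=0).round(3).tolist())
E
```

```text
cradle yaw -0.36246860805885345 o [0.51804438 0.18291049] size 96.88518524169922 190.41485595703125 n 2506
 saddles s [(np.float64(-0.0894), 207, np.float64(-0.143)), (np.float64(0.0357), 90, np.float64(0.0206)), (np.float64(0.0843), 28, np.float64(-0.0161))]  clip s,l [(np.float64(0.0845), np.float64(0.0134), np.int64(28)), (np.float64(0.0843), np.float64(-0.0133), np.int64(35))]
green [[0.408, -0.476, 0.031], [0.41, -0.473, 0.034], [0.465, -0.308, 0.06], [0.465, -0.305, 0.063]]
cradle yaw -0.35951755925493656 o [0.50976738 0.18338267] size 95.57940673828125 204.74046325683594 n 2038
 saddles s [(np.float64(-0.0504), 189, np.float64(-0.0354)), (np.float64(0.0447), 110, np.float64(0.019)), (np.float64(0.0961), 35, np.float64(0.0147))]  clip s,l [(np.float64(0.0928), np.float64(0.0128), np.int64(42)), (np.float64(0.0801), np.float64(-0.0223), np.int64(45))]
green [[0.413, -0.477, 0.011], [0.419, -0.474, 0.018], [0.466, -0.308, 0.061], [0.467, -0.307, 0.062]]
```

```bash
python3 -m jog '[[8.5,[5,7,-2],-0.15],[8.5,[10,13,-4],-0.3],[8.5,[15,20,-6],-0.45],[8.5,[20,27,-8],-0.578],[8.5,[25,34.7,-9.5],-0.578],[8.5,[25,34.7,-9.5],-0.578],[8.5,[25,34.7,-9.5],-0.578],[8.5,[25,34.7,-9.5],-0.578]]'
```

```text
t: 1.1
position: [0.4953, -0.17, 0.1491]
tcp_rot: [-3.133, 0.211, 0.002]
force: [-1.2, -0.2, 0.8]
gripper_width: 0.085
gripper_force: 0.0
```

```bash
python3 -m jog '[[8.5,[0,0,-4],0],[8.5,[0,0,-8],0],[8.5,[0,0,-10.5],0],[8.5,[0,0,-12],0],[8.5,[0,0,-12.5],0],[8.0,[0,0,-12.5],0],[7.2,[0,0,-12.5],0],[6.6,[0,0,-12.5],0]]'; python3 - <<'E'
from h import *
c=cap("top");save(c,"t2.png",(230,140,380,270),5)
print(env.get_state()["position"],env.get_state()["gripper_width"],env.get_state()["force"])
E
```

```text
t: 2.1
position: [0.4945, -0.1736, 0.0259]
tcp_rot: [3.134, -0.218, 0.001]
force: [-0.3, -0.7, 0.2]
gripper_width: 0.0663
gripper_force: 0.0
[ 0.49448869 -0.17360069  0.02576789] 0.06611454903854082 [ 0.1354824  -1.03201754 -0.71764352]
```

View pics/t2.png

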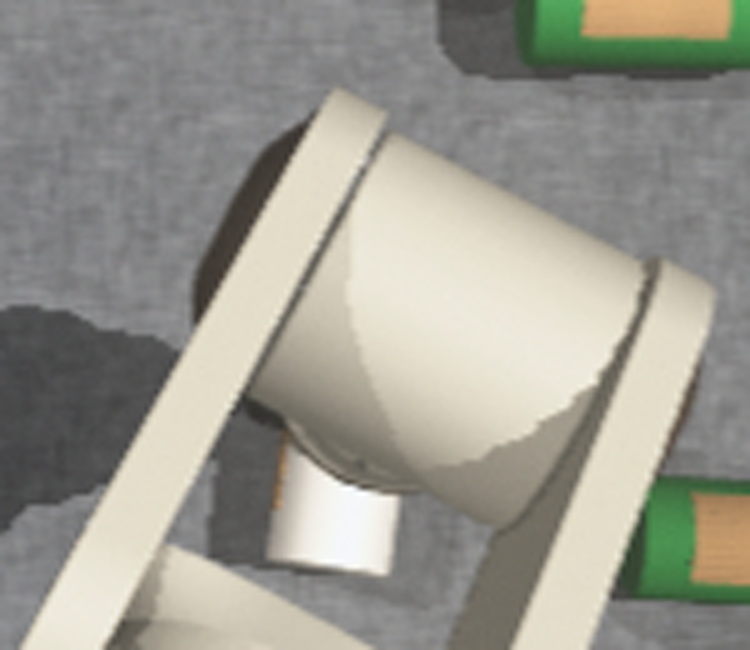

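```bash
python3 -m jog '[[6.2,[0,0,0],0],[6.2,[-0.07,-0.5,0],0],[6.2,[-0.14,-1,0],0],[6.2,[-0.21,-1.5,0],0],[6.2,[-0.28,-2,0],0],[6.2,[-0.35,-2.5,0],0],[6.2,[-0.42,-3,0],0],[6.2,[-0.42,-3,0],0]]'; python3 - <<'E'
from h import *
c=cap("scene");save(c,"t3.png",(150,130,290,280),4)
E
```

```text
t: 3.15
position: [0.49, -0.2039, 0.0252]
tcp_rot: [-3.134, 0.219, -0.0]
force: [-0.5, -0.8, -0.8]
gripper_width: 0.0618
gripper_force: 0.7
```

View pics/t3.png

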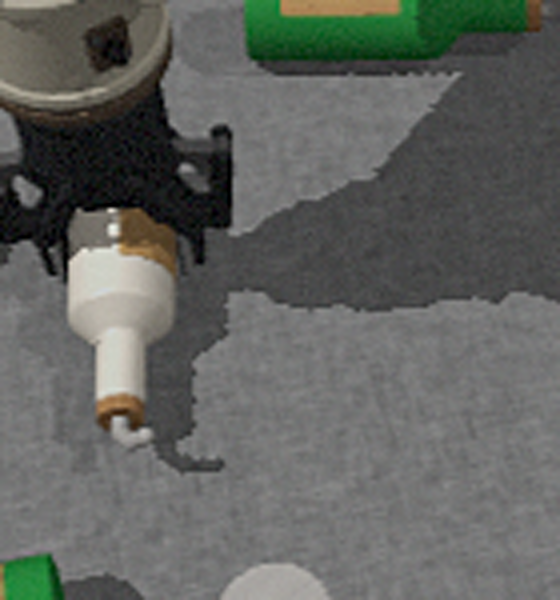

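The spout (crop pixel 135,435) is now to the right and rising, and the label (145,240) is coming to the top, so the bottle is rolling. Next I write an angle measurement.

```bash
cat > ang.py <<'E'
from h import *
from scipy.optimize import least_squares
def angle(W,f,g0,yaw,z0=.029):
    """g0: rough axis point under grasp; returns spout angle from up (deg, + toward left(n))"""
    f=f.astype(int);u=np.array([np.cos(yaw),np.sin(yaw)]);n=np.array([-u[1],u[0]])
    R=W[...,:2]-np.array(g0);s=R@u;l=R@n;z=W[...,2]
    white=(f.max(-1)-f.min(-1)<45)&(f.min(-1)>100)
    label=(f[...,0]-f[...,2]>45)
    reg=(abs(l)<.045)&(abs(z-z0)<.045)&(z>.008)
    Q=reg&(white|label)&(s>.02)&(s<.043)&(np.hypot(l,z-z0)<.037)
    L,Z,S=l[Q],z[Q],s[Q]
    r=least_squares(lambda p:np.hypot(L-p[0]-p[2]*S,Z-p[1])-.029,[0,z0,0],loss='soft_l1',f_scale=.001)
    a,b,k=r.x;print("lat",a.round(4),"axis z",b.round(4),"dyaw",k.round(3),Q.sum())
    ll=l-a-k*s
    lab=label&reg&(s>-.05)&(s<.045)&(np.hypot(ll,z-b)<.036)
    A=np.degrees(np.arctan2(ll[lab],z[lab]-b));print("label",len(A),np.percentile(A,[1,3,50,97,99]).round(1),"spout from right edge",(np.percentile(A,2)+42.5).round(1),"left edge",(np.percentile(A,98)-42.5).round(1))
    t=(s>.122)&(s<.142)&(abs(ll)<.035)&(z>.012)&(abs(z-b)<.036)&(f.max(-1)-f.min(-1)<60)
    print("spout pts",t.sum());T=np.c_[s[t],ll[t],z[t]-b]*1e3
    rr=np.hypot(T[:,1],T[:,2]);q=rr>12
    print((np.degrees(np.arctan2(T[q,1],T[q,2])).round()),"median",np.median(np.degrees(np.arctan2(T[q,1],T[q,2]))).round(1))
    n_=white&reg&(s>.07)&(s<.1)&(abs(ll)<.016); print("cork/neck max s",np.percentile(s[label&reg&(s>.09)&(abs(ll)<.016)],[2,98]).round(4) if (label&reg&(s>.09)&(abs(ll)<.016)).any() else None)
E
python3 - <<'E'
from ang import *
c=cap("scene");angle(c["W"],c["frame"],(.485,-.204),-.139)
d=np.load("c0.npz");angle(d["b"],d["fb"],(.4864,-.175),-.139)
E
```

```text
lat -0.0007 axis z 0.0303 dyaw -0.029 232
label 98 [ 9.9 10.4 28.1 80.1 80.8] spout from right edge 52.6 left edge 37.9
spout pts 39
[47. 49. 53. 41. 40. 42. 44. 50. 51. 36. 41. 46. 42. 47. 50. 54. 44. 47.
 46. 50. 49. 55. 57. 48. 53. 53. 54. 58.] median 48.5
cork/neck max s [0.1015 0.1105]
lat 0.001 axis z 0.0302 dyaw -0.032 227
label 21 [65.4 66.2 76.  85.1 85.7] spout from right edge 108.3 left edge 42.9
spout pts 60
[ 82.  97.  79.  87.  98.  92.  94.  96.  93.  94.  91.  98.  98.  98.
  91.  90.  98. 100. 103.  99. 102. 100. 100. 109.  99. 105. 107. 108.
  96.  97. 105. 111. 107. 105.] median 98.0
cork/neck max s [0.1035 0.1127]
```

```bash
python3 -m jog '[[6.2,[-0.07,-0.5,0],0],[6.2,[-0.14,-1,0],0],[6.2,[-0.21,-1.5,0],0],[6.2,[-0.27,-1.9,0],0],[6.2,[-0.3,-2.2,0],0],[6.2,[-0.32,-2.3,0],0],[6.2,[-0.32,-2.3,0],0]]'; python3 - <<'E'
from ang import *
c=cap("scene");angle(c["W"],c["frame"],(.482,-.227),-.139)
E
```

```text
t: 4.12
position: [0.4868, -0.2265, 0.0252]
tcp_rot: [-3.134, 0.219, -0.0]
force: [-0.6, -0.2, -0.1]
gripper_width: 0.0618
gripper_force: 0.0
lat -0.0009 axis z 0.0304 dyaw 0.005 237
label 167 [-30.7 -27.2   5.5  45.7  48.3] spout from right edge 14.0 left edge 5.2
spout pts 22
[ 0.  5.  9. 14.  1.  4.  9. 14.  0.  4. 10. 15. -3.  4. 10. 15. -5.  3.
 10. 18.] median 7.0
cork/neck max s [0.1012 0.1104]
```

```bash
python3 -m jog '[[6.2,[-0.04,-0.3,0],0],[6.2,[-0.07,-0.5,0],0],[6.2,[-0.07,-0.5,0],0],[6.2,[-0.07,-0.5,0],0]]'; python3 - <<'E'
from ang import *
for k in range(1):
  c=cap("scene");angle(c["W"],c["frame"],(.4813,-.232),-.139)
  save(c,"t4.png",(150,130,290,280),4)
E
```

```text
t: 4.68
position: [0.4861, -0.2315, 0.0252]
tcp_rot: [-3.134, 0.219, 0.0]
force: [0.2, -1.4, 1.2]
gripper_width: 0.0621
gripper_force: 0.0
lat -0.0011 axis z 0.0303 dyaw -0.014 241
label 175 [-42.1 -38.9  -1.5  33.5  38.2] spout from right edge 2.2 left edge -7.3
spout pts 27
[-8. -1.  3. -6. -1.  4.  8. -5. -2.  3.  8. 14. -5. -1.  3.  9. 14. -5.
  1.  8. 16. -1.  8.] median 2.6
cork/neck max s [0.1011 0.1105]
```

View pics/t4.png

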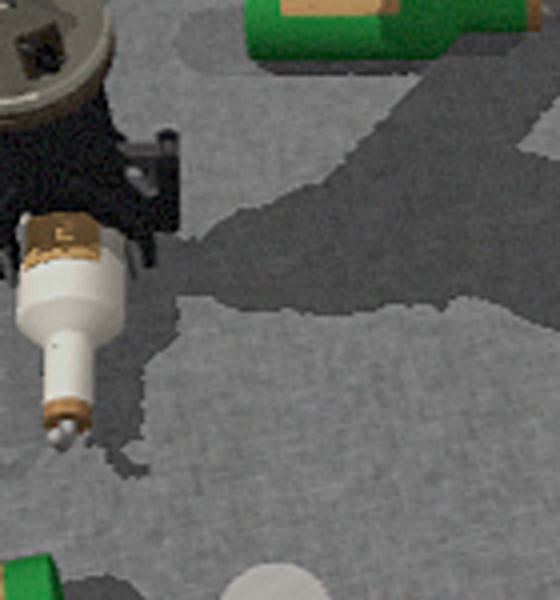

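```bash
python3 -m jog '[[6.0,[0,0,0],0],[5.8,[0,0,0],0],[5.4,[0,0,0],0],[5.0,[0,0,0],0],[5.0,[0,0,0],0]]'; python3 - <<'E'
from ang import *
for k in range(2):
  c=cap("scene");angle(c["W"],c["frame"],(.4813,-.232),-.139)
E
```

```text
t: 5.35
position: [0.4862, -0.2315, 0.0257]
tcp_rot: [-3.134, 0.218, -0.0]
force: [-3.3, 2.2, 8.3]
gripper_width: 0.0566
gripper_force: 62.4
lat -0.0003 axis z 0.0304 dyaw 0.001 239
label 174 [-40.6 -36.7   1.8  40.3  41.2] spout from right edge 2.5 left edge -1.7
spout pts 27
[ -1.   1.   7.  -6.  -3.   2.   7.  -7.  -1.   1.   6.  12. -13.  -5.
   2.   6.  12.  -6.  -3.   4.  13.  -4.   5.] median 1.4
cork/neck max s [0.1001 0.1105]
lat 0.0002 axis z 0.0302 dyaw -0.014 236
label 167 [-43.3 -37.1   0.   38.2  38.9] spout from right edge 1.8 left edge -3.8
spout pts 27
[ 1.  5. 10. -4. -1.  6. 10. -5.  1.  6. 10. 16. -5.  1.  5. 10. 17. -4.
  4. 10. 19.  2.] median 5.1
cork/neck max s [0.1009 0.1111]
```

```bash
python3 -m jog '[[5.0,[0,0,1],0],[5.0,[0,0,3],0],[5.0,[0,0,6],0],[5.0,[-1,0,10],0],[5.0,[-3,0,12],0],[5.0,[-4,0,12],0],[5.0,[-4,0,12],0]]'; python3 - <<'E'
from ang import *
d=np.load("c0.npz")
for k in "ab":
  W=d[k];q=(W[...,0]>.56)&(W[...,2]>.01)&(W[...,2]<.2)&(W[...,1]>-.05)&(W[...,1]<.3)
  for lo,hi in((-.05,.09),(.1,.3)):
    P=W[q&(W[...,1]>lo)&(W[...,1]<hi)];print(k,np.percentile(P,[1,99],axis=0).round(3).tolist())
c=cap("scene");angle(c["W"],c["frame"],(.4413,-.232),-.139,.149)
E
```

```text
t: 6.32
position: [0.4456, -0.2313, 0.1445]
tcp_rot: [-3.133, 0.219, 0.001]
force: [0.2, 0.0, -4.1]
gripper_width: 0.0564
gripper_force: 65.2
a [[0.756, -0.006, 0.017], [0.819, 0.056, 0.109]]
a [[0.562, 0.117, 0.01], [0.831, 0.264, 0.073]]
b [[0.756, -0.01, 0.016], [0.819, 0.053, 0.108]]
b [[0.563, 0.114, 0.01], [0.828, 0.261, 0.073]]
lat -0.0001 axis z 0.1491 dyaw 0.003 256
label 193 [-40.6 -37.7   2.4  37.5  41. ] spout from right edge 3.3 left edge -4.4
spout pts 35
[ -7.  -2.   3. -11.  -7.  -2.   2.   6. -14.  -7.  -3.   3.   7.  11.
  -7.  -3.   2.   6.  11. -11.  -4.  -1.   5.  11.  19. -11.  -4.   4.] median -1.4
cork/neck max s [0.0998 0.1099]
```

```bash
python3 -m jog '[[5.0,[1,4,0],0],[5.0,[2,10,0],-0.06],[5.0,[3.5,16,0],-0.12],[5.0,[5,22,0],-0.18],[5.0,[6.5,28,0],-0.223],[5.0,[7.7,34,0],-0.223],[5.0,[7.7,39,0],-0.223],[5.0,[7.7,41.1,0],-0.223]]'; python3 -m jog '[[5.0,[0,0,-1],0],[5.0,[0,0,-2],0],[5.0,[0,0,-3],0],[5.0,[0,0,-3],0],[5.0,[0,0,-3],0]]'; python3 - <<'E'
from ang import *
c=cap("scene");save(c,"t5.png",(270,110,470,260),4)
s=env.get_state();p=s["position"];print(p,s["tcp_rot"])
yaw=-.362;u=np.array([np.cos(yaw),np.sin(yaw)])
angle(c["W"],c["frame"],p[:2]-.0058*u,yaw,p[2]+.004)
o=p[:2]-.0058*u;n=np.array([-u[1],u[0]]);W=c["W"];R=W[...,:2]-o;S=R@u;L=R@n;z=W[...,2]
q=(S>.05)&(S<.12)&(abs(L)<.045)&(z>.055)&(z<.08)
for a in (q&(L>0),q&(L<0)):print("jaw",a.sum(),np.percentile(S[a],[3,50,97]).round(4),np.percentile(L[a],[3,50,97]).round(4))
q=(abs(L)<.08)&(abs(S)<.15)&(z>.004)&(z<.013)&(c["frame"][...,0].astype(int)>c["frame"][...,2]+35)
P=np.c_[S[q],L[q]];print(cv2.minAreaRect((P*1e3).astype(np.float32)),np.percentile(P,[1,99],axis=0).round(4))
E
```

```text
t: 7.38
position: [0.5228, 0.1825, 0.1438]
tcp_rot: [3.091, -0.562, -0.003]
force: [0.5, -0.3, -4.6]
gripper_width: 0.0562
gripper_force: 65.5
t: 8.0
position: [0.5234, 0.1791, 0.1155]
tcp_rot: [-3.09, 0.567, -0.001]
force: [-0.1, -0.1, -4.1]
gripper_width: 0.0564
gripper_force: 65.4
[0.52343745 0.1792626  0.11569174] [-3.08973706e+00  5.66491055e-01 -1.07698834e-03]
lat -0.002 axis z 0.12 dyaw 0.011 232
label 178 [-41.8 -39.3  -0.7  40.1  41. ] spout from right edge 1.9 left edge -2.2
spout pts 31
[-12.  -7.  -3.   1. -11.  -7.  -3.   1. -18. -12.  -7.  -3.   3. -19.
 -12.  -7.  -2.   3. -20. -13.  -7.   1.   8. -13.  -6.   3.] median -6.9
cork/neck max s [0.1027 0.1137]
jaw 21 [0.0815 0.0884 0.09  ] [0.0102 0.0143 0.0165]
jaw 44 [0.0756 0.0848 0.0904] [-0.0189 -0.0154 -0.0091]
((16.333297729492188, -0.8169593811035156), (191.74752807617188, 95.72955322265625), 0.008760525844991207) [[-0.0694 -0.0482]
 [ 0.1107  0.0465]]
```

View pics/t5.png

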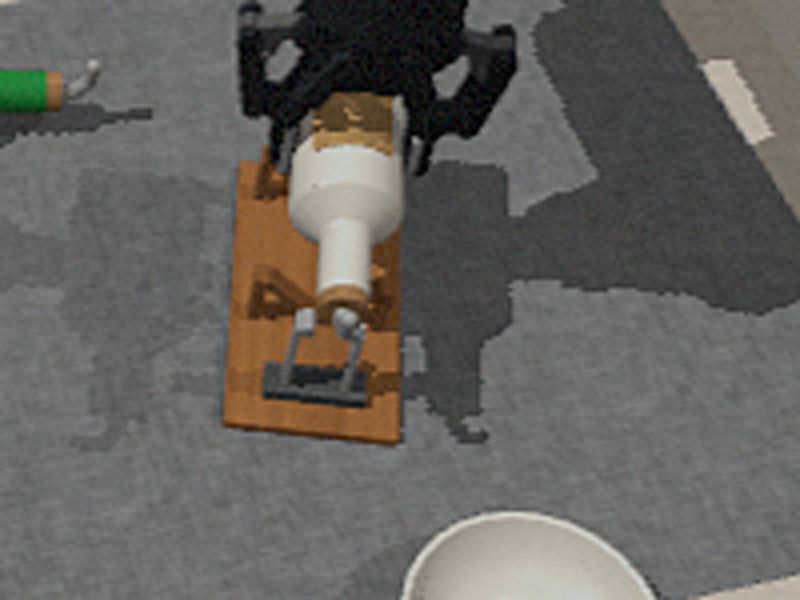

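```bash
python3 -m jog '[[5.0,[-0.1,0.15,0],0],[5.0,[-0.1,0.15,-1.5],0],[5.0,[-0.1,0.15,-3],0],[5.0,[-0.1,0.15,-3.5],0],[5.0,[-0.1,0.15,-3.5],0]]'; python3 -m jog '[[5.0,[0,0,-0.4],0],[5.0,[0,0,-0.8],0],[5.0,[0,0,-1.2],0],[5.0,[0,0,-1.2],0]]'
```

```text
t: 8.68
position: [0.522, 0.1809, 0.0797]
tcp_rot: [3.09, -0.566, -0.001]
force: [-0.4, 0.4, -3.0]
gripper_width: 0.0565
gripper_force: 65.4
t: 9.18
position: [0.5222, 0.1811, 0.0681]
tcp_rot: [-3.09, 0.566, -0.0]
force: [-2.9, -0.1, 1.6]
gripper_width: 0.0561
gripper_force: 66.6
```

```bash
python3 -m jog '[[5.0,[0,0,-0.4],0],[5.0,[0,0,-0.8],0],[5.0,[0,0,-1.1],0],[5.0,[0,0,-1.1],0]]'; python3 -m jog '[[5.0,[0,0,-0.2],0],[5.0,[0,0,-0.4],0],[5.0,[0,0,-0.4],0]]';python3 - <<'E'
from h import *
c=cap("scene");save(c,"t6.png",(270,110,470,260),4)
E
```

```text
t: 9.68
position: [0.5234, 0.1803, 0.0581]
tcp_rot: [3.09, -0.566, 0.005]
force: [4.3, -8.9, 9.6]
gripper_width: 0.0566
gripper_force: 67.5
t: 10.05
position: [0.524, 0.1803, 0.0542]
tcp_rot: [-3.09, 0.566, -0.007]
force: [9.7, -9.4, 7.7]
gripper_width: 0.0559
gripper_force: 68.0
```

View pics/t6.png

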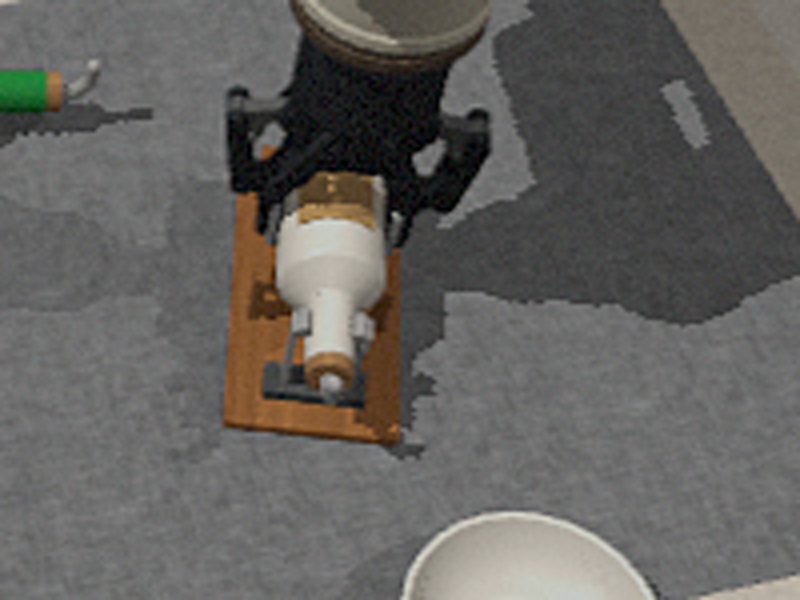

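The neck (crop 330,320) is between the jaws but still pitched a little neck-up. I keep pressing.

```bash
python3 -m jog '[[5.0,[0,0,-0.2],0],[5.0,[0,0,-0.3],0],[5.0,[0,0,-0.3],0]]';cat > pit.py <<'E'
from ang import *
c=cap("scene");p=np.array([.5222,.1811]);yaw=-.362;u=np.array([np.cos(yaw),np.sin(yaw)]);n=np.array([-u[1],u[0]])
o=p-.0058*u;W=c["W"];R=W[...,:2]-o;S=R@u;L=R@n;z=W[...,2];f=c["frame"].astype(int)
wh=(f.max(-1)-f.min(-1)<45)&(f.min(-1)>100)
for a,b,r in((.03,.048,.029),(.066,.075,.013),(.094,.104,.013)):
    q=(S>a)&(S<b)&(abs(L)<.03)&wh&(z>.035)
    r_=least_squares(lambda k:np.hypot(L[q]-k[0],z[q]-k[1])-r,[0,.06],loss='soft_l1',f_scale=.001);print((a+b)/2,q.sum(),"lat,axis z",r_.x.round(4),"top",np.percentile(z[q],95).round(4))
q=(S>.05)&(S<.12)&(abs(L)<.045)&(z>.055)&(z<.08)&(abs(L)>.013)
for a in (q&(L>0),q&(L<0)):print("jaw",a.sum(),np.percentile(S[a],[3,50,97]).round(4),np.percentile(L[a],[3,50,97]).round(4),np.percentile(z[a],97).round(4))
angle(W,c["frame"],o,yaw,.056)
E
python3 pit.py
```

```text
t: 10.48
position: [0.5238, 0.1802, 0.0521]
tcp_rot: [3.09, -0.566, 0.006]
force: [1.1, -12.2, 24.1]
gripper_width: 0.0561
gripper_force: 70.0
0.039 784 lat,axis z [-0.0008  0.3696] top 0.4103
0.07050000000000001 94 lat,axis z [-0.0242  0.3777] top 0.4012
0.099 44 lat,axis z [-0.0011  0.0574] top 0.0713
jaw 54 [0.0509 0.0566 0.0918] [0.0133 0.016  0.0236] 0.0785
jaw 118 [0.051  0.0605 0.1004] [-0.0276 -0.0183 -0.0131] 0.0772
lat -0.0025 axis z 0.0575 dyaw 0.013 247
label 178 [-126.2 -116.9   -3.1   39.5   56.8] spout from right edge -74.9 left edge -1.9
spout pts 29
[ -9.  -5.  -1. -14.  -9.  -5.  -0.   3. -14.  -9.  -5.   1.   5. -16.
  -9.  -4.   1.  10. -16.  -9.  -3.   3.  -9.  -1.   9.] median -4.6
cork/neck max s [0.0958 0.1149]
```

Body and neck axes are level and at home height, with 24 N of press. I relax the side force, release, and check from above.

```bash
python3 -m jog '[[5.0,[-0.02,-0.1,0],0],[5.0,[-0.02,-0.1,0],0],[5.0,[-0.02,-0.1,0],0]]';python3 -m jog '[[5.8,[0,0,0],0],[6.2,[0,0,0],0],[7.0,[0,0,0],0],[8.0,[0,0,0],0],[8.5,[0,0,0],0],[8.5,[0,0,0],0],[8.5,[0,0,0],0]]';python3 -m jog '[[8.5,[0,0,2],0],[8.5,[0,0,5],0],[8.5,[0,0,9],0],[8.5,[0,0,13],0],[8.5,[-5,-5,18],0],[8.5,[-10,-10,18],0],[8.5,[-15,-15,18],0],[8.5,[-15,-20,18],0]]'
sed -i 's/(z>.035)$/(z>.035)\&(z<.1)/; s/wh&(z>.035)/wh\&(z>.035)\&(z<.1)/' pit.py
python3 pit.py; python3 - <<'E'
from h import *
a=cap("scene");b=cap("top")
np.savez("c1.npz",a=b["W"],b=a["W"],fa=b["frame"],fb=a["frame"])
x=a["frame"][110:260,280:430,::-1];y=b["frame"][150:260,105:215,::-1]
cv2.imwrite("pics/t7.png",np.hstack([cv2.resize(x,(400,400),interpolation=2),cv2.resize(y,(400,400),interpolation=2)]))
E
```

```text
t: 10.9
position: [0.5238, 0.1801, 0.052]
tcp_rot: [-3.089, 0.566, -0.007]
force: [2.8, -3.1, 19.2]
gripper_width: 0.0566
gripper_force: 69.0
t: 11.78
position: [0.522, 0.18, 0.0503]
tcp_rot: [-3.09, 0.566, -0.0]
force: [-1.0, 0.7, -0.2]
gripper_width: 0.0853
gripper_force: 0.0
t: 12.78
position: [0.376, -0.0035, 0.2304]
tcp_rot: [-3.091, 0.563, -0.003]
force: [1.8, -1.4, 0.2]
gripper_width: 0.0849
gripper_force: 0.0
0.039 167 lat,axis z [-0.002   0.0571] top 0.0868
0.07050000000000001 39 lat,axis z [-0.002   0.0572] top 0.0712
0.099 46 lat,axis z [-0.0023  0.0574] top 0.0714
jaw 48 [0.0504 0.0572 0.092 ] [0.0132 0.0161 0.0239] 0.0763
jaw 121 [0.0507 0.0613 0.1042] [-0.0273 -0.0179 -0.0133] 0.0768
lat -0.0018 axis z 0.0572 dyaw -0.013 237
label 465 [-114.6 -108.2   -4.7   39.1   41.8] spout from right edge -68.1 left edge -2.4
spout pts 26
[ -3.   2.   6.  -8.  -3.   2.   5.  -7.  -3.   1.   9. -17.  -7.  -2.
   3.   8.  -7.  -1.   5.  11.  -6.   1.   9.] median 1.0
cork/neck max s [0.0974 0.1142]
```

View pics/t7.png

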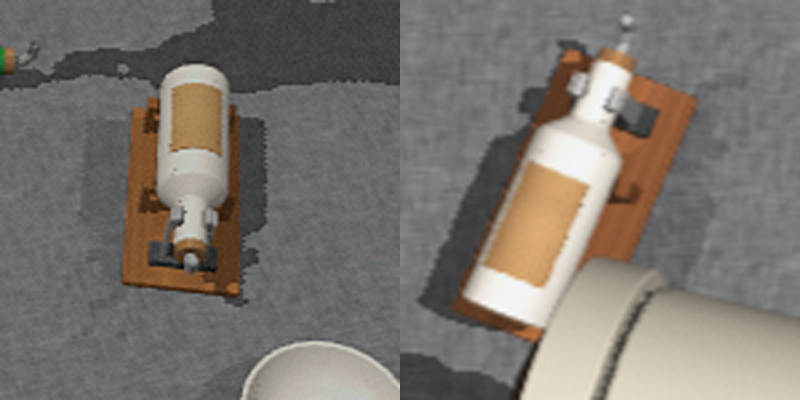

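The bottle lies level in the cradle, spout up (right panel 625,25), neck between the jaws (580,85)/(617,97), label on top. I compare the jaw positions with the earlier closed state.

```bash
python3 - <<'E'
from h import *
d0=np.load("c0.npz");d=np.load("c1.npz");o=np.array([.518,.1829]);y=-.362;u=np.array([np.cos(y),np.sin(y)]);n=np.array([-u[1],u[0]])
for k in "ab":
  for e in(d0,d):
    W=e[k];f=e["f"+k].astype(int);R=W[...,:2]-o;S=R@u;L=R@n;z=W[...,2]
    lm=.008 if k=="a" else .012
    q=(S>.07)&(S<.1)&(abs(L)<.03)&(z>.06)&(z<.085)&(f.max(-1)<215)
    print(k,[(m.sum(),L[m].mean().round(4),np.percentile(L[m],[5,95]).round(4),z[m].max().round(4)) for m in(q&(L>.004),q&(L<-.004))])
W=d["a"];f=d["fa"].astype(int);R=W[...,:2]-o;S=R@u;L=R@n;z=W[...,2]
m=(abs(L)<.04)&(z>.04)&(z<.1)
ck=m&(f[...,0]-f[...,2]>45)&(S>.09);lab=m&(f[...,0]-f[...,2]>45)&(S<.06)&(z>.07)
print("cork",np.percentile(S[ck],[3,97]),"label",np.percentile(S[lab],[2,98]),np.percentile(L[lab],[2,50,98]),"base",np.percentile(S[m&(S<0)],1))
a=np.degrees(np.arctan2(L[lab]-0,z[lab]-.056));print("ang",np.percentile(a,[2,50,98]))
t=m&(S>.118)&(S<.145);print("spout",np.c_[S[t],L[t],z[t]].round(3).tolist())
b=m&(S<.045)&(z>.05);from scipy.optimize import least_squares
r=least_squares(lambda p:np.hypot(L[b]-p[0],z[b]-p[1])-.029,[0,.056],loss='soft_l1',f_scale=.001).x;print("axis top cam",r)
E
```

```text
a [(np.int64(28), np.float64(0.0133), array([0.0088, 0.0184]), np.float64(0.077)), (np.int64(34), np.float64(-0.0132), array([-0.0169, -0.0085]), np.float64(0.0774))]
a [(np.int64(50), np.float64(0.0117), array([0.0075, 0.0177]), np.float64(0.0759)), (np.int64(37), np.float64(-0.0131), array([-0.017 , -0.0083]), np.float64(0.077))]
b [(np.int64(38), np.float64(0.0104), array([0.0061, 0.0147]), np.float64(0.076)), (np.int64(42), np.float64(-0.016), array([-0.0204, -0.0106]), np.float64(0.0774))]
b [(np.int64(59), np.float64(0.009), array([0.0042, 0.0145]), np.float64(0.0778)), (np.int64(91), np.float64(-0.0119), array([-0.02  , -0.0044]), np.float64(0.0778))]
cork [0.10537717 0.11353228] label [-0.04066342  0.02629231] [-0.02033551 -0.00250911  0.01852418] base -0.0642415978402103
ang [-44.51462949  -4.91529477  37.54009826]
spout [[0.133, 0.003, 0.083], [0.134, 0.001, 0.082], [0.135, -0.001, 0.08], [0.137, -0.002, 0.078], [0.132, 0.003, 0.079], [0.132, 0.001, 0.08], [0.133, -0.002, 0.081], [0.135, -0.002, 0.076], [0.129, 0.001, 0.083], [0.13, -0.001, 0.083], [0.131, -0.002, 0.08], [0.133, -0.003, 0.075], [0.129, 0.004, 0.071], [0.128, -0.0, 0.078], [0.13, -0.002, 0.076], [0.131, -0.003, 0.072], [0.127, 0.003, 0.068], [0.128, 0.001, 0.068], [0.128, -0.002, 0.072], [0.129, -0.003, 0.068], [0.125, 0.004, 0.063], [0.125, 0.0, 0.069], [0.126, -0.002, 0.068], [0.128, -0.003, 0.064], [0.124, 0.003, 0.061], [0.124, 0.001, 0.063], [0.125, -0.002, 0.063], [0.127, -0.002, 0.057], [0.121, 0.005, 0.058], [0.121, 0.002, 0.062], [0.122, 0.0, 0.061], [0.123, -0.002, 0.061], [0.118, 0.003, 0.062], [0.119, 0.002, 0.059], [0.12, -0.001, 0.062], [0.121, -0.003, 0.061], [0.119, -0.004, 0.061]]
axis top cam [0.0011446  0.05694015]
```

The jaws are back at their closed positions, the axis is at home height, and the spout points up. Handing in.

```bash
python3 -c "
from plant import env
print(env.finish_job())"
```

```text
the job is handed in; nothing more can be done
None
```

The white bottle was rolled along the counter until its spout pointed up, then laid in the cradle and pressed home; the jaws measured closed over the neck, the spout was upright to within about 5°, and the job was handed in at about 13 s (no verdict was returned).

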